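Tare the bench scale and store the reading

ROBOT

A 6-joint arm with a two-finger parallel gripper is mounted at the origin on the work surface. World frame = base frame: x ahead of the robot, y to its left, z up, the work surface at z = 0. Lengths are in m, angles in rad, forces in N, time in s.
With the tool pointing down it reaches from about 0.375 to 0.9 m from the base axis. Payload 3.1 kg.
Tool frame: the origin (TCP) lies midway between the tips of the shut fingers; the grasp point (between the pads) lies 19 mm behind it; z points along the fingers, y is the line along which they close (so a half turn about z gives the same grasp; the last joint's range is limited). The gripper opens to 85 mm and grips with 20 to 120 N. Pads are 22 mm wide; open, the fingers measure 114 mm over their backs; the gripper's body (76 mm by 85 mm) begins 54 mm behind the grasp point. The pads swing forward as they close: fully open they stand 13 mm farther back than shut.
Start: joints at [-1.371, 0.527, 1.433, -0, 1.181, -0.178], TCP at [0.231, -0.581, 0.231] pointing down, gripper open.
Joint ranges: [-3.08, 3.08], [-0.75, 2.2], [0.22, 2.44], [-1.43, 4.57], [0, 2.65], [-2.85, 2.85]. Speed limits (rad/s): [2.79, 2.79, 3.14, 3.14, 3.14, 3.14].

INTERFACE

Orientations are given as a unit quaternion [x, y, z, w].
In Python, from station import manip gives the robot as it stands. The module is installed in compiled form; this text tells all that it offers.
- The arm moves only by the tool apply_moves, never from a script. Its arguments are lists of equal length, an entry for each row: "claw": the gripper's target within -1 to 1 (fully open at 1, half-way at 0, shut at -1); "travel": the shift along the tool's x, y, z scaled (see below), a list of three; "turn": the turn, a rotation vector about the tool's x, y, z scaled (see below), a list of three. In form: {"claw": [claw, ...], "travel": [[dx, dy, dz], ...], "turn": [[rx, ry, rz], ...]}. A call has 1 to 5 rows; each row is the pose to reach, as a shift and turn from the pose commanded when the call began, along the tool's axes at that moment, turning the shorter way round; what a row does not reach only later rows make up. The controller multiplies each number of a shift by 800 mm and each number of a turn by 180 degrees. A row lasts 1/12 s, in which the tool goes at most 41.7 mm and 7.16 degrees, less where a joint would pass 70% of its speed; a pose out of reach is approached as far as the arm can. A call with a number of a shift or a turn outside -1 to 1 is refused whole. A call with a gripper value outside its range is refused whole. The fingers move at their own pace and stop on an object; "newtons" is the grip in N (left out, the last holds). Time passes only in rows, so rows that repeat a pose let the fingers close. It gives the time, the measured TCP pose, the force, the opening and the grip force at its end, in the units of the state.
- manip.sense(): the state, without advancing time (a new reading comes with each control period).
- manip.snapshot(name): name is "side" or "top" or "wrist"; returns a dict with "pixels" (480x640x3 uint8, red, green, blue), "depth" (480x640 float32, m along the optical axis (not along the pixel's ray), 0 where there is no reading), "intrinsics" (3x3 intrinsics, pixels), "k1" (the pictures are not rectified: a ray, as slopes to the right and down, at radius r is drawn at 1 + k1 r^2 times it, then the intrinsics apply), "R" (3x3) and "t" (3): a world point X has camera coordinates R X + t. Camera axes: x right, y down, z forward; pixel columns grow to the right and rows downward; lengths in m; the calibration is good to about 2 mm. A picture is of the moment at which its call begins.
- manip.sign_off(): hands the job in; it is judged then, once.
The state is a dict: "t": time; "q": joint angles; "qd": joint speeds; "tau": joint torques, N m; "tcp_pos": TCP position; "tool_rot": TCP orientation; "force": force on the tool from outside, world axes, zero at the start; "ft_torque": the same for the moment, N m; "finger_gap": opening from 0.0 (shut) to 1.0 (fully open); "gripper_force": force on a finger pad.
Only numpy, scipy, OpenCV 4.12 (cv2) and the standard library are available. Lean on these libraries where they do the work, as an engineer would, in place of code of your own. Each camera call takes 0.05 s, during which the arm holds its last target. There are 200 camera calls.

TASK

Tare the bench scale with the cup standing on it: with the shut fingertips press the large round key on its panel gently down and hold it down for about two seconds, let it come right up, then press the long bar key gently to store the reading, let that come up too and draw back. Do not press the other keys, and leave the cup, the bush among the keys and everything else standing where it is; nothing is to be picked up.

Things in the scene. Friction and masses are not known exactly. Their poses are not given: they have to be found in the camera images.
- panel (a point): middle of the flat dark key panel (124 x 270 mm) at the front of the bench scale, on its surface, 45 mm above the table; x points from the panel to the weighing pan, z up. The keys stand in two rows along the panel's y (62 mm apart in x, 80 mm in y), in an order that changes; one of the six places has a loose steel bush instead of a key. The scale is fixed to the table; behind the panel its pan surface is 70 mm above the table, and things on the pan reach to 112 mm
- round_large_top (a point): centre of the top face of the large round key: disc of 38 mm diameter; white plastic in a thin black bezel, top 11 mm above the panel (56 mm above the table) when up; it travels straight down 7 mm. Its axes are those of the panel
- round_large (a joint): how far the large round key is pressed, in m: 0 up, 0.007 fully down; counts as pressed from 0.004; sprung, starts to move at 1.5 N, 3.5 N at 4 mm and 5 N at the bottom; comes up by itself
- round_small_top (a point): centre of the top face of the small round key: disc of 15 mm diameter; white plastic in a thin black bezel, top 11 mm above the panel (56 mm above the table) when up; it travels straight down 7 mm. Its axes are those of the panel
- round_small (a joint): how far the small round key is pressed, in m: 0 up, 0.007 fully down; counts as pressed from 0.004; sprung, starts to move at 1.5 N, 3.5 N at 4 mm and 5 N at the bottom; comes up by itself
- square_large_top (a point): centre of the top face of the large square key, 24 x 24 mm; white plastic in a thin black bezel, top 11 mm above the panel (56 mm above the table) when up; it travels straight down 7 mm. Its axes are those of the panel
- square_large (a joint): how far the large square key is pressed, in m: 0 up, 0.007 fully down; counts as pressed from 0.004; sprung, starts to move at 1.5 N, 3.5 N at 4 mm and 5 N at the bottom; comes up by itself
- square_small_top (a point): centre of the top face of the small square key, 14 x 14 mm; white plastic in a thin black bezel, top 11 mm above the panel (56 mm above the table) when up; it travels straight down 7 mm. Its axes are those of the panel
- square_small (a joint): how far the small square key is pressed, in m: 0 up, 0.007 fully down; counts as pressed from 0.004; sprung, starts to move at 1.5 N, 3.5 N at 4 mm and 5 N at the bottom; comes up by itself
- bar_top (a point): centre of the top face of the long bar key, 16 mm along its x by 54 mm along its y; white plastic in a thin black bezel, top 11 mm above the panel (56 mm above the table) when up; it travels straight down 7 mm. Its axes are those of the panel
- bar (a joint): how far the long bar key is pressed, in m: 0 up, 0.007 fully down; counts as pressed from 0.004; sprung, starts to move at 1.5 N, 3.5 N at 4 mm and 5 N at the bottom; comes up by itself
- bush_panel_mid (a point): centre of a loose steel bush (ring, 22 mm diameter, 16 mm tall) standing on the panel among the keys; leave it
- cup_mid (a point): centre of the open steel cup (72 mm diameter at the rim, 42 mm tall) standing on the pan; leave it
- spool_mid (a point): centre of the brass spool (32 mm diameter, 28 mm tall) standing on the pan; leave it
- driver_grip (a point): handle of a screwdriver lying on the table at the scale's right side; leave it
- brush_grip (a point): handle of a brush lying on the table at the scale's left side; leave it
- jar_mid (a point): centre of a jar (60 mm diameter, 70 mm tall) on the table to the left; leave it
- pot: steel pot (140 mm diameter, 90 mm tall) on the table to the right, origin under its middle; leave it

How it is judged:
On the way, in this order (a step that is already met when the one before it is completed fails the run):
1. the large round key is held at least 4 mm down for 1.5 s, the bar key up (value of joint round_large above 0.004 m and value of joint bar below 0.001 m), for 1.5 s.
2. the large round key is up again (value of joint round_large below 0.001 m), for 0.1 s.
3. the bar key is pressed at least 4 mm, the large round key up (value of joint bar above 0.004 m and value of joint round_large below 0.001 m), for 0.05 s.
At the end, for the whole second after the job is handed in: all five keys are up (within 1 mm) and the bush, cup, spool, screwdriver, brush, jar and pot are within 10 mm of where they stood (value of joint each of round_large, round_small, square_large, square_small, bar below 0.001 m and distance of each of bush_panel_mid, cup_mid, spool_mid, driver_grip, brush_grip, jar_mid, pot from where it was at the start of the episode below 0.01 m); the robot touches nothing.
It fails at once if another key (small round, large square or small square) is pressed by more than 1.5 mm (value of joint any of round_small, square_large, square_small above 0.0015 m).
It fails at once if the round and the bar key are down together (value of joint each of round_large, bar above 0.002 m).
It fails at once if the large round or the bar key is pressed hard (over 20 N) (contact force between any of round_large, bar and anything else above 20 N).
It fails at once if the bush among the keys, the cup or the spool is shifted or lifted by more than 10 mm (distance of any of bush_panel_mid, cup_mid, spool_mid from where it was at the start of the episode above 0.01 m).
It fails at once if the screwdriver, brush, jar or pot is shifted or lifted by more than 10 mm (distance of any of driver_grip, brush_grip, jar_mid, pot from where it was at the start of the episode above 0.01 m).
It also fails if it takes over 45 s, if anything falls off the work surface, if the arm or the gripper's body presses on something with over 40 N, if the wrist force passes 120 N, or if a joint passes its speed limit or range.

## Working session

There is one attempt and no reset: what is moved stays moved. The work goes in short steps, Python scripts to look and compute and a tool call to move; the robot and the scene stay as the last step left them, time stands still between calls to the robot, and variables do not carry over. Pictures are saved under pics/ and viewed, at most 10 in all, crops included, and the job is handed in when it is done.

Besides the shell and the picture viewer there is one more tool, called by a JSON object that holds its "fn" and its "kwargs". apply_moves: Moves the arm, as the interface text tells. Shifts and turns lie within -1 to 1; 1 stands for 800 mm of shift or 180 degrees of turn. Its arguments: {"type":"object","properties":{"claw":{"type":"array","items":{"type":"number"}},"travel":{"type":"array","items":{"type":"array","items":{"type":"number"}}},"turn":{"type":"array","items":{"type":"array","items":{"type":"number"}}},"newtons":{"type":"number"}},"required":["claw","travel","turn"]}

```bash
mkdir -p pics; cat > h.py <<'E'
import numpy as np, cv2
from station import manip
def snap(n,f=None):
    s=manip.snapshot(n)
    if f: cv2.imwrite('pics/'+f,s['pixels'][:,:,::-1])
    return s
def world(s,u,v,z=None):
    K=s['intrinsics'];k=s['k1'];d=np.array([(u-K[0,2])/K[0,0],(v-K[1,2])/K[1,1]]);p=d.copy()
    for _ in range(20): p=d/(1+k*(p@p))
    r=np.array([p[0],p[1],1]);R=np.array(s['R']);t=np.array(s['t']);c=-R.T@t;w=R.T@r
    if z is None: return c+w*s['depth'][int(round(v)),int(round(u))]
    return c+w*(z-c[2])/w[2]
E
python3 - <<'E'
from h import *
s=snap('top','top.png');snap('side','side.png')
st=manip.sense();print(st);print(s['intrinsics'],s['k1'],s['R'],s['t'])
E
```

```text
{'t': 0.1, 'q': array([-1.37053992e+00,  5.28382415e-01,  1.43378779e+00, -6.41790871e-06,
        1.18140205e+00, -1.78495722e-01]), 'qd': array([-0.00053267, -0.00344543, -0.0028653 , -0.00127815, -0.00184353,
       -0.00070067]), 'tau': array([-2.08913002e-04, -4.43304384e+01, -1.78586125e+01, -2.75011007e-04,
        3.86019688e-03,  5.15565318e-06]), 'tcp_pos': array([ 0.23099738, -0.58004441,  0.23042148]), 'tool_rot': array([ 9.82121168e-01,  1.88247260e-01, -1.37365121e-05, -9.89710392e-04]), 'force': array([ 0.43061039, -0.86219761, -0.09293851]), 'ft_torque': array([-0.01375837, -0.03017792, -0.09167071]), 'gripper_force': 0.0, 'finger_gap': 0.9979578048554019}
[[564.5476815    0.         320.40080828]
 [  0.         564.5476815  248.46641913]
 [  0.           0.           1.        ]] 0.028566711932955045 [[ 0.00535216 -0.99992037 -0.01142843]
 [-0.99756861 -0.00454474 -0.06954289]
 [ 0.06948542  0.01177285 -0.9975135 ]] [-0.01507193  0.61735239  1.32089179]
```

View pics/top.png

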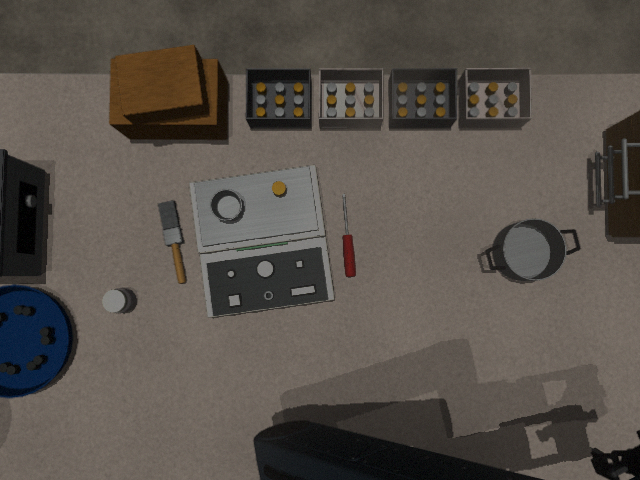

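The top view shows the panel. Far row: small round (231,274), large round (265,269), small square (299,264). Near row: large square (234,300), bush (268,295), bar (303,291). Next I take key centroids.

```bash
python3 - <<'E'
from h import *
from scipy.spatial.transform import Rotation as Ro
s=snap('top')
g=cv2.cvtColor(s['pixels'],cv2.COLOR_RGB2GRAY)
m=np.zeros_like(g);m[258:308,222:322]=(g[258:308,222:322]>120)
n,l,st,c=cv2.connectedComponentsWithStats(m)
for i in range(1,n):
    if st[i,4]>12: print(c[i],st[i],world(s,*c[i],z=.056),world(s,*c[i]))
st=manip.sense();print(Ro.from_quat(st['tool_rot']).as_matrix())
o=cv2.resize(g[240:325,190:345],None,fx=5,fy=5);cv2.imwrite('pics/c.png',o)
E
```

```text
[227.81481481 258.48148148] [222 258  16   3  27] [0.59078287 0.20188732 0.056     ] [0.59149445 0.20434034 0.0420705 ]
[264.76243094 268.51933702] [258 261  15  16 181] [0.56794166 0.11599435 0.056     ] [0.56780353 0.11554076 0.06011409]
[299.03703704 263.59259259] [297 261   5   6  27] [0.57971697 0.03680312 0.056     ] [0.57984712 0.03695448 0.05294479]
[230.23809524 273.38095238] [228 271   5   6  21] [0.55633053 0.19569521 0.056     ] [0.55642476 0.19634968 0.05218066]
[302.625      290.23529412] [292 286  23   9 136] [0.51832435 0.02803312 0.056     ] [0.51831504 0.02812242 0.05391441]
[233.65517241 300.        ] [229 295  10  11  87] [0.49510422 0.1867733  0.056     ] [0.49507234 0.1870088  0.05456852]
[[ 9.29095576e-01  3.69839564e-01 -3.26433964e-04]
 [ 3.69839594e-01 -9.29094232e-01  1.60707644e-03]
 [ 2.91072539e-04 -1.61385582e-03 -9.99998655e-01]]
```

View pics/c.png

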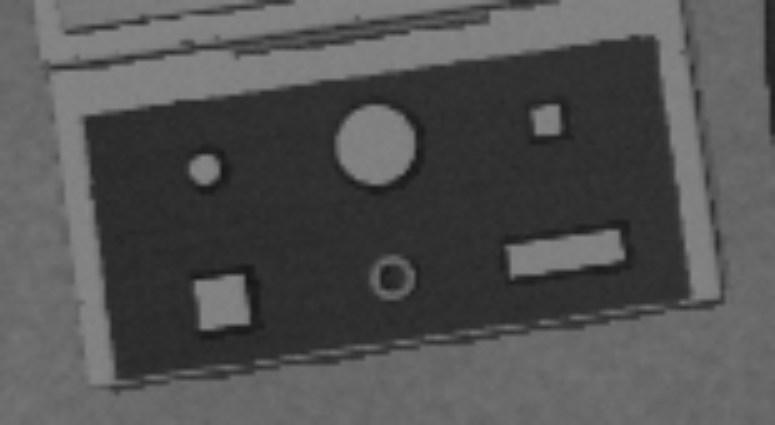

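View pics/side.png

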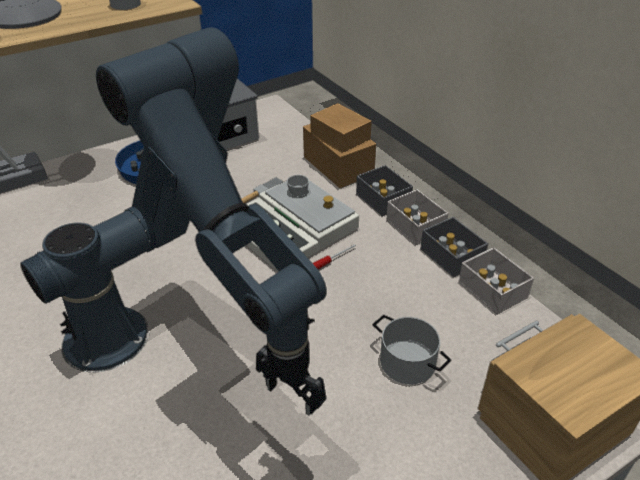

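The crop and side view confirm the layout, with panel yaw about 8.3°. I'll close the claw, align the yaw and start the transit.

{"fn": "apply_moves", "kwargs": {"claw": [-1, -1, -1, -1, -1], "travel": [[0.037, -0.034, 0.005], [0.074, -0.068, 0.01], [0.11, -0.1, 0.015], [0.147, -0.135, 0.02], [0.184, -0.169, 0.025]], "turn": [[0, 0, 0.03], [0, 0, 0.06], [0, 0, 0.074], [0, 0, 0.074], [0, 0, 0.074]]}}

```text
t: 0.57
tcp_pos: [0.3182, -0.3987, 0.2109]
tool_rot: [0.997, 0.073, -0.0, -0.0]
force: [0.9, -0.0, -0.3]
finger_gap: 0.3
gripper_force: 0.0
```

```bash
cat > d.py <<'E'
import sys
from h import *
from scipy.spatial.transform import Rotation as Ro
st=manip.sense();R=Ro.from_quat(st['tool_rot'])
g=np.array([float(a) for a in sys.argv[1:4]])
print(st['t'],st['tcp_pos'],st['force'],st['finger_gap'],'yaw',np.degrees(np.arctan2(*R.as_matrix()[1::-1,0])),'z',R.as_matrix()[:,2])
print(R.inv().apply(g-st['tcp_pos'])/.8)
E
python3 d.py .568 .116 .12
```

```text
0.5667 [ 0.31815696 -0.39870768  0.210902  ] [ 0.9380348  -0.03854292 -0.29745479] 0.29997637295058754 yaw 8.323007745495229 z [-1.06756972e-04  6.46768836e-04 -9.99999785e-01]
[ 0.4021481  -0.59132663  0.11401025]
```

{"fn": "apply_moves", "kwargs": {"claw": [-1, -1, -1, -1, -1], "travel": [[0.026, -0.04, 0.004], [0.052, -0.08, 0.008], [0.08, -0.12, 0.012], [0.105, -0.16, 0.016], [0.13, -0.2, 0.02]], "turn": [[0, 0, 0], [0, 0, 0], [0, 0, 0], [0, 0, 0], [0, 0, 0]]}}

```text
t: 0.98
tcp_pos: [0.3979, -0.2254, 0.1952]
tool_rot: [0.997, 0.073, 0.0, -0.0]
force: [0.6, -0.1, -0.4]
finger_gap: 0.003
gripper_force: 0.0
```

{"fn": "apply_moves", "kwargs": {"claw": [-1, -1, -1, -1, -1], "travel": [[0.026, -0.04, 0.004], [0.052, -0.08, 0.008], [0.08, -0.12, 0.012], [0.105, -0.16, 0.016], [0.13, -0.2, 0.02]], "turn": [[0, 0, 0], [0, 0, 0], [0, 0, 0], [0, 0, 0], [0, 0, 0]]}}

```text
t: 1.4
tcp_pos: [0.4775, -0.0519, 0.1791]
tool_rot: [0.997, 0.073, 0.0, 0.0]
force: [-0.3, -0.5, 1.3]
finger_gap: -0.002
gripper_force: 0.0
```

```bash
python3 d.py .568 .116 .12
```

```text
1.4 [ 0.47754847 -0.05185781  0.17913837] [-0.28563383 -0.46162281  1.31126866] -0.001983539100912418 yaw 8.385120357176485 z [ 4.55432565e-05 -4.83651332e-05 -9.99999998e-01]
[ 0.14245053 -0.19109559  0.07391796]
```

{"fn": "apply_moves", "kwargs": {"claw": [-1, -1, -1, -1, -1], "travel": [[0.035, -0.045, 0.01], [0.07, -0.09, 0.025], [0.105, -0.135, 0.05], [0.13, -0.175, 0.068], [0.141, -0.19, 0.074]], "turn": [[0, 0, 0], [0, 0, 0], [0, 0, 0], [0, 0, 0], [0, 0, 0]]}}

```text
t: 1.82
tcp_pos: [0.5669, 0.1159, 0.1187]
tool_rot: [0.997, 0.074, -0.0, -0.0]
force: [0.6, -1.1, 0.5]
finger_gap: 0.004
gripper_force: 0.0
```

{"fn": "apply_moves", "kwargs": {"claw": [-1, -1], "travel": [[0, 0, 0], [0, 0, 0]], "turn": [[0, 0, 0], [0, 0, 0]]}}

```text
t: 1.98
tcp_pos: [0.5661, 0.1147, 0.1189]
tool_rot: [0.997, 0.075, -0.001, 0.0]
force: [-0.9, -0.1, 0.5]
finger_gap: 0.003
gripper_force: 0.0
```

```bash
python3 d.py .568 .116 .07; python3 - <<'E'
from h import *
snap('wrist','w.png')
s=snap('top');cv2.imwrite('pics/t2.png',cv2.resize(s['pixels'][200:330,180:345,::-1],None,fx=4,fy=4))
E
```

```text
1.9833 [0.56610005 0.114657   0.11892476] [-0.86016912 -0.09418963  0.53661324] 0.0026254496450670434 yaw 8.581382146410236 z [-1.96405198e-03 -2.40297512e-04 -9.99998042e-01]
[ 0.0027198  -0.00130219  0.06115077]
```

View pics/w.png

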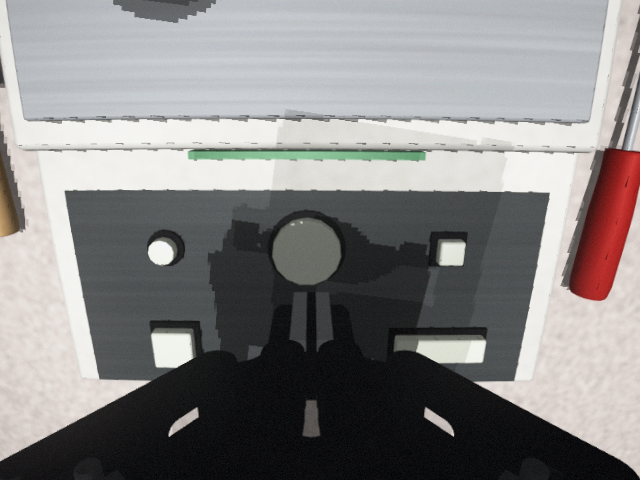

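The wrist view shows the large round key centred at (307,250) just ahead of the shut fingertips (310,300). The small square is at (451,253) and the bar around (440,349), so the approach is correct. I'll cross-check the position and descend.

```bash
python3 - <<'E'
from h import *
s=manip.snapshot('wrist');print(world(s,307,250.5,.056),world(s,451,253,.056),world(s,162,251,.056),world(s,441,349,.056))
E
```

```text
[0.56907178 0.11546079 0.056     ] [0.57912118 0.03722114 0.056     ] [0.55709341 0.19401279 0.056     ] [0.51927022 0.02772268 0.056     ]
```

{"fn": "apply_moves", "kwargs": {"claw": [-1, -1, -1, -1, -1], "travel": [[0.001, -0.001, 0.02], [0.001, -0.001, 0.04], [0.001, -0.001, 0.058], [0.001, -0.001, 0.066], [0.001, -0.001, 0.066]], "turn": [[0, 0, 0], [0, 0, 0], [0, 0, 0], [0, 0, 0], [0, 0, 0]]}}

```text
t: 2.55
tcp_pos: [0.566, 0.1127, 0.0665]
tool_rot: [0.997, 0.072, -0.001, -0.0]
force: [0.1, -0.4, 0.6]
finger_gap: 0.002
gripper_force: 0.0
```

{"fn": "apply_moves", "kwargs": {"claw": [-1, -1], "travel": [[0, 0, 0], [0, 0, 0]], "turn": [[0, 0, 0], [0, 0, 0]]}}

```text
t: 2.72
tcp_pos: [0.5678, 0.1135, 0.0683]
tool_rot: [0.997, 0.073, 0.001, 0.0]
force: [0.5, -0.1, -0.9]
finger_gap: 0.0
gripper_force: 0.0
```

```bash
python3 d.py .568 .116 .051
```

```text
2.7167 [0.56782265 0.11349207 0.06832378] [ 0.53026551 -0.11035617 -0.869932  ] 0.00040582586751624825 yaw 8.330886644121591 z [ 1.73337537e-03  1.97431468e-05 -9.99998498e-01]
[ 0.00063636 -0.00307473  0.02165514]
```

{"fn": "apply_moves", "kwargs": {"claw": [-1, -1, -1, -1, -1], "travel": [[0, -0.002, 0.005], [0, -0.002, 0.01], [0, -0.002, 0.013], [0, -0.002, 0.015], [0, -0.002, 0.0165]], "turn": [[0, 0, 0], [0, 0, 0], [0, 0, 0], [0, 0, 0], [0, 0, 0]]}}

```text
t: 3.13
tcp_pos: [0.5668, 0.1158, 0.054]
tool_rot: [0.997, 0.073, -0.0, -0.0]
force: [-0.5, 0.2, 3.6]
finger_gap: 0.001
gripper_force: 1.2
```

{"fn": "apply_moves", "kwargs": {"claw": [-1, -1], "travel": [[0, 0, 0.001], [0, 0, 0.002]], "turn": [[0, 0, 0], [0, 0, 0]]}}

```text
t: 3.3
tcp_pos: [0.5668, 0.1157, 0.0526]
tool_rot: [0.997, 0.073, -0.0, -0.0]
force: [-0.9, 0.4, 2.8]
finger_gap: 0.002
gripper_force: 1.5
```

{"fn": "apply_moves", "kwargs": {"claw": [-1, -1], "travel": [[0, 0, 0.001], [0, 0, 0.001]], "turn": [[0, 0, 0], [0, 0, 0]]}}

```text
t: 3.47
tcp_pos: [0.5668, 0.1157, 0.0518]
tool_rot: [0.997, 0.073, -0.0, -0.0]
force: [-1.4, 0.1, 3.1]
finger_gap: 0.004
gripper_force: 1.7
```

{"fn": "apply_moves", "kwargs": {"claw": [-1, -1, -1], "travel": [[0, 0, 0.001], [0, 0, 0.002], [0, 0, 0.002]], "turn": [[0, 0, 0], [0, 0, 0], [0, 0, 0]]}}

```text
t: 3.72
tcp_pos: [0.5668, 0.1157, 0.0501]
tool_rot: [0.997, 0.073, -0.0, -0.0]
force: [-0.9, 0.9, 3.8]
finger_gap: 0.003
gripper_force: 2.1
```

{"fn": "apply_moves", "kwargs": {"claw": [-1, -1], "travel": [[0, 0, 0], [0, 0, 0]], "turn": [[0, 0, 0], [0, 0, 0]]}}

```text
t: 3.88
tcp_pos: [0.5668, 0.1157, 0.0502]
tool_rot: [0.997, 0.073, -0.0, -0.0]
force: [-0.9, 1.5, 4.4]
finger_gap: -0.001
gripper_force: 2.1
```

{"fn": "apply_moves", "kwargs": {"claw": [-1], "travel": [[0, 0, 0]], "turn": [[0, 0, 0]]}}

```text
t: 3.97
tcp_pos: [0.5668, 0.1157, 0.0502]
tool_rot: [0.997, 0.073, -0.0, -0.0]
force: [-1.7, 1.1, 3.7]
finger_gap: -0.004
gripper_force: 2.1
```

{"fn": "apply_moves", "kwargs": {"claw": [-1], "travel": [[0, 0, 0]], "turn": [[0, 0, 0]]}}

```text
t: 4.05
tcp_pos: [0.5668, 0.1157, 0.0501]
tool_rot: [0.997, 0.073, -0.0, -0.0]
force: [-1.3, 2.8, 3.6]
finger_gap: 0.001
gripper_force: 2.1
```

Contact is steady at about 4.2 N, or roughly 5 mm of travel. I'll add a touch more and hold.

{"fn": "apply_moves", "kwargs": {"claw": [-1, -1, -1, -1, -1], "travel": [[0, 0, 0.0005], [0, 0, 0.0005], [0, 0, 0.0005], [0, 0, 0.0005], [0, 0, 0.0005]], "turn": [[0, 0, 0], [0, 0, 0], [0, 0, 0], [0, 0, 0], [0, 0, 0]]}}

```text
t: 4.47
tcp_pos: [0.5668, 0.1157, 0.0497]
tool_rot: [0.997, 0.073, -0.0, -0.0]
force: [-1.2, 0.6, 5.9]
finger_gap: 0.001
gripper_force: 2.2
```

{"fn": "apply_moves", "kwargs": {"claw": [-1, -1, -1, -1, -1], "travel": [[0, 0, 0], [0, 0, 0], [0, 0, 0], [0, 0, 0], [0, 0, 0]], "turn": [[0, 0, 0], [0, 0, 0], [0, 0, 0], [0, 0, 0], [0, 0, 0]]}}

```text
t: 4.88
tcp_pos: [0.5668, 0.1157, 0.0497]
tool_rot: [0.997, 0.073, -0.0, -0.0]
force: [-1.8, 2.0, 4.3]
finger_gap: 0.001
gripper_force: 2.2
```

{"fn": "apply_moves", "kwargs": {"claw": [-1, -1, -1, -1, -1], "travel": [[0, 0, 0], [0, 0, 0], [0, 0, 0], [0, 0, 0], [0, 0, 0]], "turn": [[0, 0, 0], [0, 0, 0], [0, 0, 0], [0, 0, 0], [0, 0, 0]]}}

```text
t: 5.3
tcp_pos: [0.5668, 0.1157, 0.0497]
tool_rot: [0.997, 0.073, -0.0, -0.0]
force: [-2.3, 2.2, 4.6]
finger_gap: 0.003
gripper_force: 2.2
```

{"fn": "apply_moves", "kwargs": {"claw": [-1, -1, -1, -1, -1], "travel": [[0, 0, 0], [0, 0, 0], [0, 0, 0], [0, 0, 0], [0, 0, 0]], "turn": [[0, 0, 0], [0, 0, 0], [0, 0, 0], [0, 0, 0], [0, 0, 0]]}}

```text
t: 5.72
tcp_pos: [0.5668, 0.1157, 0.0497]
tool_rot: [0.997, 0.073, -0.0, -0.0]
force: [-2.4, 2.1, 4.8]
finger_gap: 0.001
gripper_force: 2.2
```

{"fn": "apply_moves", "kwargs": {"claw": [-1, -1, -1, -1, -1], "travel": [[0, 0, -0.005], [0, 0, -0.015], [0, 0, -0.04], [0, 0, -0.06], [0, 0, -0.06]], "turn": [[0, 0, 0], [0, 0, 0], [0, 0, 0], [0, 0, 0], [0, 0, 0]]}}

```text
t: 6.13
tcp_pos: [0.5699, 0.115, 0.1008]
tool_rot: [0.997, 0.073, 0.004, 0.001]
force: [0.5, 0.1, 0.5]
finger_gap: 0.0
gripper_force: 0.0
```

```bash
python3 d.py .519 .028 .097; python3 - <<'E'
from h import *
snap('wrist','w2.png')
E
```

```text
6.1333 [0.56989971 0.11503665 0.10084248] [0.46853337 0.07542131 0.53107723] 4.866173748751133e-06 yaw 8.400243554310753 z [ 7.63104045e-03 -8.70992470e-04 -9.99970504e-01]
[-0.07886921  0.09832534  0.00441219]
```

View pics/w2.png

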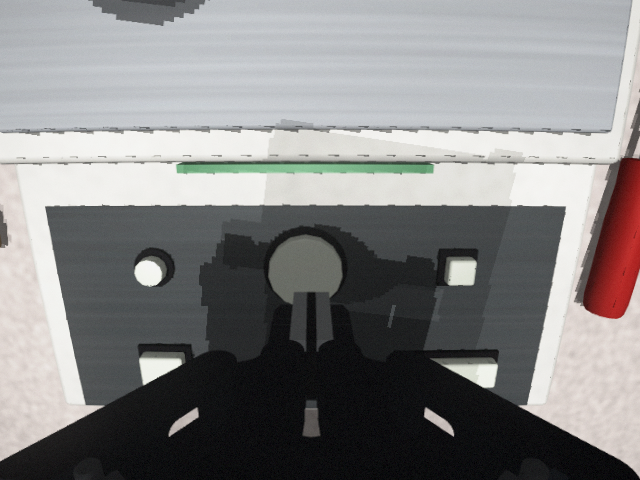

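The picture shows the large round key up again, centred at (305,268), with the fingers clear above it. Moving over the bar.

{"fn": "apply_moves", "kwargs": {"claw": [-1, -1, -1, -1, -1], "travel": [[-0.025, 0.033, 0], [-0.05, 0.066, 0], [-0.075, 0.1, 0.005], [-0.075, 0.1, 0.02], [-0.075, 0.1, 0.035]], "turn": [[0, 0, 0], [0, 0, 0], [0, 0, 0], [0, 0, 0], [0, 0, 0]]}}

```text
t: 6.6
tcp_pos: [0.5184, 0.0257, 0.0691]
tool_rot: [0.997, 0.072, -0.0, 0.0]
force: [0.2, 1.3, -0.9]
finger_gap: 0.002
gripper_force: 0.0
```

{"fn": "apply_moves", "kwargs": {"claw": [-1, -1, -1], "travel": [[0, 0, 0], [0, 0, 0], [0, 0, 0]], "turn": [[0, 0, 0], [0, 0, 0], [0, 0, 0]]}}

```text
t: 6.85
tcp_pos: [0.5194, 0.0277, 0.0696]
tool_rot: [0.997, 0.073, -0.0, 0.0]
force: [-0.4, 0.7, -0.5]
finger_gap: 0.0
gripper_force: 0.0
```

```bash
python3 d.py .519 .028 .057; python3 - <<'E'
from h import *
snap('wrist','w3.png')
E
```

```text
6.85 [0.51941345 0.02772499 0.06957417] [-0.39788384  0.6604014  -0.47710294] 6.390161969514917e-05 yaw 8.407668231384823 z [-1.15601432e-04 -1.61091143e-04 -9.99999980e-01]
[-0.00045882 -0.00041787  0.01571771]
```

View pics/w3.png

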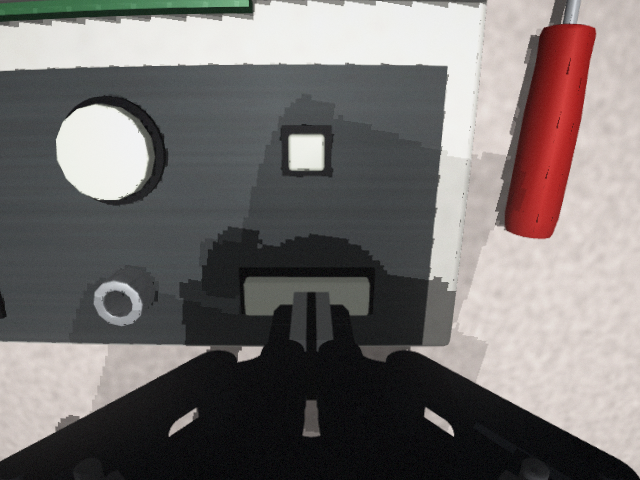

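The fingertips at (311,293) are over the middle of the bar (307,296). The bush (118,302) and small square (307,152) are well clear. Pressing the bar.

{"fn": "apply_moves", "kwargs": {"claw": [-1, -1, -1, -1, -1], "travel": [[0, 0, 0.006], [0, 0, 0.012], [0, 0, 0.015], [0, 0, 0.018], [0, 0, 0.02]], "turn": [[0, 0, 0], [0, 0, 0], [0, 0, 0], [0, 0, 0], [0, 0, 0]]}}

```text
t: 7.32
tcp_pos: [0.5191, 0.0279, 0.0535]
tool_rot: [0.997, 0.073, -0.0, -0.0]
force: [0.2, 0.2, 2.8]
finger_gap: 0.002
gripper_force: 1.3
```

{"fn": "apply_moves", "kwargs": {"claw": [-1, -1, -1, -1], "travel": [[0, 0, 0.0015], [0, 0, 0.003], [0, 0, 0.004], [0, 0, 0.004]], "turn": [[0, 0, 0], [0, 0, 0], [0, 0, 0], [0, 0, 0]]}}

```text
t: 7.65
tcp_pos: [0.5191, 0.0279, 0.0506]
tool_rot: [0.997, 0.073, -0.0, -0.0]
force: [-0.1, 1.6, 3.8]
finger_gap: 0.003
gripper_force: 2.0
```

{"fn": "apply_moves", "kwargs": {"claw": [-1, -1, -1], "travel": [[0, 0, 0], [0, 0, 0], [0, 0, 0]], "turn": [[0, 0, 0], [0, 0, 0], [0, 0, 0]]}}

```text
t: 7.9
tcp_pos: [0.5191, 0.0279, 0.0506]
tool_rot: [0.997, 0.073, -0.0, -0.0]
force: [-0.9, 3.2, 2.7]
finger_gap: -0.002
gripper_force: 2.0
```

A little deeper for margin, then up and draw back.

{"fn": "apply_moves", "kwargs": {"claw": [-1, -1, -1, -1], "travel": [[0, 0, 0.001], [0, 0, 0.001], [0, 0, 0.001], [0, 0, 0.001]], "turn": [[0, 0, 0], [0, 0, 0], [0, 0, 0], [0, 0, 0]]}}

```text
t: 8.23
tcp_pos: [0.5191, 0.0279, 0.0497]
tool_rot: [0.997, 0.073, -0.0, -0.0]
force: [-0.6, 3.3, 5.2]
finger_gap: -0.001
gripper_force: 2.2
```

{"fn": "apply_moves", "kwargs": {"claw": [-1, -1, -1, -1, -1], "travel": [[0, 0, -0.005], [0, 0, -0.015], [0, 0, -0.04], [0, 0, -0.08], [0, 0, -0.12]], "turn": [[0, 0, 0], [0, 0, 0], [0, 0, 0], [0, 0, 0], [0, 0, 0]]}}

```text
t: 8.65
tcp_pos: [0.5186, 0.0271, 0.1462]
tool_rot: [0.997, 0.073, -0.001, 0.0]
force: [0.5, 0.2, -0.4]
finger_gap: -0.0
gripper_force: 0.0
```

{"fn": "apply_moves", "kwargs": {"claw": [-1, -1, -1, -1, -1], "travel": [[-0.02, 0.03, -0.02], [-0.04, 0.07, -0.04], [-0.06, 0.11, -0.04], [-0.06, 0.14, -0.04], [-0.06, 0.14, -0.04]], "turn": [[0, 0, 0], [0, 0, 0], [0, 0, 0], [0, 0, 0], [0, 0, 0]]}}

```text
t: 9.07
tcp_pos: [0.4895, -0.0952, 0.179]
tool_rot: [0.997, 0.071, 0.002, 0.002]
force: [1.1, -0.5, 0.0]
finger_gap: 0.001
gripper_force: 0.0
```

{"fn": "apply_moves", "kwargs": {"claw": [-1, -1, -1, -1], "travel": [[0, 0, 0], [0, 0, 0], [0, 0, 0], [0, 0, 0]], "turn": [[0, 0, 0], [0, 0, 0], [0, 0, 0], [0, 0, 0]]}}

```text
t: 9.4
tcp_pos: [0.4878, -0.089, 0.1775]
tool_rot: [0.997, 0.074, -0.0, -0.0]
force: [-0.5, 0.2, -0.5]
finger_gap: 0.001
gripper_force: 0.0
```

```bash
python3 - <<'E'
from h import *
snap('top','end.png')
E
```

```text
(no output)
```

View pics/end.png

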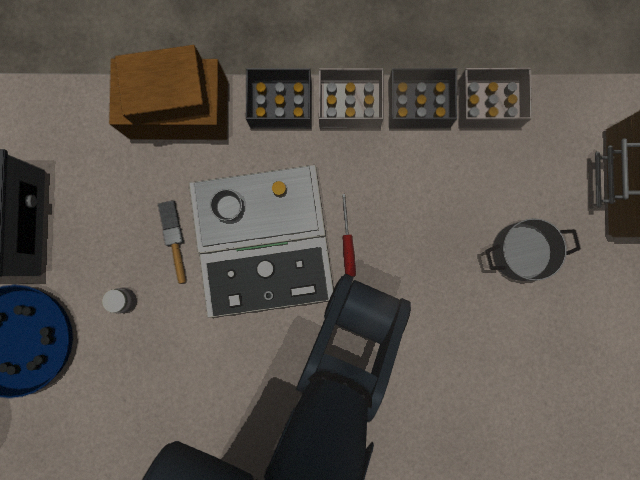

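The final view shows everything in its place: cup (228,207), bush (268,295), driver (348,255), with the arm clear of the panel. Handing in.

```bash
python3 -c "
from station import manip
print(manip.sign_off())"
```

```text
the job is handed in; nothing more can be done
None
```

I held the large round key down for about 2 s and let it come up. Then I pressed the bar key, let it come up, drew back and handed the job in; the final picture shows everything where it stood, but the hand-in returned no verdict.

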